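# Isolate the shaker and start its clamp-platform bolt

## Task

Turn the isolator handle on top of the bench power pod a quarter turn from on to off, so that the shaker is dead before its platform is worked on. Then start the one clamp bolt that still stands proud, at the platform corner nearest the robot on the pod's side: turn it backward (anticlockwise from above) until you feel the thread drop, then one turn forward and no more. Finish holding it: the program ends with the fingers still gripping the knob, the bolt started in its thread and standing still, the bottles, glassware and spanner left as they stood.

Things in the scene. Friction and masses are not known exactly. Their poses are not given: they have to be found in the camera images.
- pod: Bench power pod, fixed: an aluminium box 120 x 180 x 70 mm (x, y, z of its own frame) with a grey isolator enclosure 92 x 92 mm on top, whose round black plate ends 116 mm above the bench. Origin at the centre of the underside; z up.
- isolator (a joint): Angle of the isolator handle, rad: 0 is off, 1.571 (a quarter turn) is on. Grows clockwise seen from above, so on to off is a quarter turn anticlockwise. A detent holds it at both ends; it takes about 0.2 N m to leave one, and past half-way it snaps into the other.
- isolator_grip (a point): Point on the vertical turning axis of the isolator handle, at gripping height. The handle is a plain grey upright bar 60 mm long, 14 mm thick; its top is 11 mm above this point, the flat collar under it 23 mm below. Axes turn with the handle: y along the bar, z up.
- shaker: Laboratory shaker, fixed. On its pale housing lies an aluminium clamp platform 325 x 385 mm, top 168 mm above the bench. Origin: centre of the underside; front -x, left +y, z up. Clamp bolts with black knobs at x = +-135, y = +-165 mm: three are home (knob tops 201 mm above the bench), the one at x -135, y +165 mm stands proud. On the far half: two bars 201 mm high, two bottles 283 mm high.
- knob: Black knob of the proud bolt, a cross of four equal lobes: 56 mm across opposite lobes, each 16 mm wide, 26 mm tall. Origin: the knob's centre, on the bolt's vertical axis; x and y along the lobes, z up. It turns and rises with the bolt. Fingers can press on the ends of opposite lobes, or sit in opposite notches between them (16 mm wide pads close there on about 39 mm).
- bolt (a joint): Turning angle of the proud bolt, rad: grows clockwise from above (forward, tightening), no stops, under 0.1 N m. Starts between -0.4 and 0.4; its zero is unrelated to the thread. Somewhere 0.6 to 3.1 rad backward of the start, the bolt's thread runs off the start of the boss thread and the bolt drops; turned on backward it climbs again and drops once each turn.
- bolt_lift (a joint): Height of the proud bolt above fully home, m (stop at 0.029). It slides freely under its 0.4 kg weight. Right-hand thread, lead 5 mm per turn, 0.6 mm play. Unstarted it rests on the first thread at 0.0213 to 0.0232, climbs to 0.0235 turned backward, then drops 5 mm to about 0.0187 unless the fingers hold it up. Forward from there it screws in 5 mm per turn (0.0137 after one) and cannot be lifted out.
- sample_a: White sample bottle 62 mm thick, 115 mm tall, standing between the bars on the platform; not to be disturbed. Origin at the centre of its underside.
- sample_b: A second such sample bottle beside the first; not to be disturbed. Origin at the centre of its underside.
- flask: Glass volumetric flask 84 mm thick, 175 mm tall, on the bench behind; not to be disturbed. Origin at the centre of its underside.
- beaker: Glass beaker 70 mm wide, 85 mm tall, on the bench in front; not to be disturbed. Origin at the centre of its underside.
- spanner: Steel spanner 180 mm long lying along its x on the bench in front of the shaker; not to be disturbed. Origin on the bench under its middle.
- reagent: Small amber glass bottle 54 mm thick, 100 mm tall, on the bench between pod and shaker, nearer the robot; not to be disturbed. Origin at the centre of its underside.
- wash_bottle: White plastic wash bottle 72 mm thick, 178 mm tall with its spout, beside the pod; not to be disturbed. Origin at the centre of its underside.
Not all that is in view belongs to the job. Leave any yellow look-alike of the pod alone.

How it is judged:
By the outcome, as a careful person would: the job done as asked, in the order asked, and still so for the second after the job is handed in, while the arm keeps its last pose, push and grip.
It also fails if it takes over 72 s, if anything falls off the work surface, if the arm or the gripper's body presses on something with over 40 N, if the wrist force passes 120 N, or if a joint passes its speed limit or range.

## Robot

A 6-joint arm with a two-finger parallel gripper is mounted at the origin on the work surface. World frame = base frame: x ahead of the robot, y to its left, z up, the work surface at z = 0. Lengths are in m, angles in rad, forces in N, time in s.
With the tool pointing down it reaches from about 0.3 to 0.775 m from the base axis. Payload 14.6 kg.
Tool frame: the origin (TCP) lies between the finger pads; the fingertips stand r.tip_extent ahead of it and the grasp point (between the pads) lies 6 mm ahead of it (r.tip_extent is the distance from the TCP to the fingertips, in m); z points along the fingers, y is the line along which they close (so a half turn about z gives the same grasp; the last joint's range is limited). The gripper opens to 94 mm and grips with 3 to 60 N. Pads are 16 mm wide; open, the fingers measure 119 mm over their backs; the gripper's body (75 mm by 177 mm) begins 78 mm behind the grasp point.
Start: joints at [1.188, 0.3, 1.521, -0, 1.321, -0.067], TCP at [0.171, 0.523, 0.23] pointing down, gripper open.
Joint ranges: [-3.03, 3.03], [-0.79, 2.21], [0.23, 2.52], [-1.04, 4.18], [0, 3.07], [-2.55, 2.55]. Speed limits (rad/s): [2.22, 2.22, 2.57, 3.14, 3.14, 3.14].

## Interface

Orientations are given as a unit quaternion [w, x, y, z].
In Python, from cell import r, capture, job, silhouettes, spot_point gives the robot as it stands. The module is installed in compiled form; this text tells all that it offers.
- The arm moves only by the shell command python3 -m pendant 'ROWS' [FORCE]. ROWS is JSON, a list of rows, each a list of 7 numbers: the turn, a rotation vector about the world's x, y, z in units of 180 degrees (1.0 is 180 degrees), then the shift along the world's x, y, z in units of 800 mm (1.0 is 800 mm), then the closure, from 0 (fully open) to 1 (shut). In form: [[rx, ry, rz, dx, dy, dz, fingers], ...]. A call has 1 to 8 rows; each row is the pose to reach, as a shift and turn from the pose commanded when the call began, turning the shorter way round; what a row does not reach only later rows make up. A row lasts 1/8 s, in which the tool goes at most 62.5 mm and 10.7 degrees, less where a joint would pass 70% of its speed; a pose out of reach is approached as far as the arm can. A call with a number of a shift or a turn outside -1 to 1 is refused whole. A call with a gripper value outside its range is refused whole. The fingers move at their own pace and stop on an object; FORCE is the grip in N (left out, the last holds). Time passes only in rows, so rows that repeat a pose let the fingers close. It gives the time, the measured TCP pose, the force, the opening and the grip force at its end, in the units of the state.
- r.state(): the state, without advancing time (a new reading comes with each control period).
- capture(name): name is "scene" or "top" or "wrist"; returns a dict with "color" (420x560x3 uint8, blue, green, red), "camera_matrix" (3x3 intrinsics, pixels), "R" (3x3) and "t" (3): a world point X has camera coordinates R X + t; the wrist camera has in their place "tool_from_camera" (4x4, takes a point from camera to tool coordinates, whose origin is the TCP and whose axes are the flange's). Camera axes: x right, y down, z forward; pixel columns grow to the right and rows downward; lengths in m; the calibration is good to about 2 mm. A picture is of the moment at which its call begins: read the wrist's pose just before it. There is no depth.
- job.finish_job(): hands the job in; it is judged then, once.
Trained networks look in the newest picture that a camera, given by its name, has taken for a name from the list of things; names that differ only in an ending like _2 or _b are one class to them, and where a whole thing is asked for, a point or a joint stands for the part that bears it (a point fixed in the world has none). Each returns a list of dicts, best first, with "conf" (0 to 1); they miss things now and then, are a little off and sometimes report something else, mostly with a low value. They report only what shows in the picture. A call takes as long as a camera call. They do not tell look-alikes from the thing itself.
- silhouettes(camera, name): "pixels" (420x560 bool, what is visible of it) and "box" ([left, top, width, height] in pixels, round what is visible of it).
- spot_point(camera, name): "xy" ([column, row] in pixels: a listed point, or the origin of a listed thing).
The state is a dict: "time": time; "joint_positions": joint angles; "dq": joint speeds; "joint_efforts": joint torques, N m; "tool_pos": TCP position; "ee_rot": TCP orientation; "force": force on the tool from outside, world axes, zero at the start; "wrist_torque": the same for the moment, N m; "width": finger opening in m; "grasp_force": force on a finger pad.
Only numpy, scipy, OpenCV 4.12 (cv2) and the standard library are available. Lean on these libraries where they do the work, as an engineer would, in place of code of your own. Each camera call takes 0.05 s, during which the arm holds its last target. There are 200 camera calls.

## Working session

There is one attempt and no reset: what is moved stays moved. The work goes in short steps, Python scripts to look and compute and a shell command to move; the robot and the scene stay as the last step left them, time stands still between calls to the robot, and variables do not carry over. Pictures are saved under pics/ and viewed, at most 10 in all, crops included, and the job is handed in when it is done.

```bash
mkdir -p pics; cat > h.py <<'E'
import numpy as np, cv2
from cell import r, capture, job, silhouettes, spot_point
from scipy.spatial.transform import Rotation as Ro
def T():
    s=r.state(); q=s["ee_rot"]; M=np.eye(4); M[:3,:3]=Ro.from_quat([q[1],q[2],q[3],q[0]]).as_matrix(); M[:3,3]=s["tool_pos"]; return M
def cam(name):
    M=T(); c=capture(name)
    if name=="wrist": W=M@c["tool_from_camera"]
    else:
        W=np.eye(4); W[:3,:3]=c["R"].T; W[:3,3]=-c["R"].T@c["t"]
    return c["color"],c["camera_matrix"],W
def at_z(uv,K,W,z):
    d=W[:3,:3]@np.linalg.solve(K,[uv[0],uv[1],1]); return W[:3,3]+d*(z-W[2,3])/d[2]
def proj(X,K,W):
    p=K@(W[:3,:3].T@(np.array(X)-W[:3,3])); return p[:2]/p[2]
E
python3 - <<'E'
from h import *
print(r.state(), r.tip_extent)
H={"isolator_grip":.139,"pod":0,"knob":.21,"shaker":0,"reagent":0,"wash_bottle":0,"beaker":0,"spanner":0,"flask":0,"sample_a":.168}
ims=[]
for n in ["scene","top"]:
    im,K,W=cam(n); cv2.imwrite(f"pics/{n}.png",im); print(n,W[:3,3].round(3))
    for k,z in H.items():
        for d in spot_point(n,k)[:3]: print(k,round(d["conf"],2),np.round(d["xy"]),at_z(d["xy"],K,W,z).round(3))
E
```

```text
{'time': 0.0, 'joint_positions': array([ 1.18839969e+00,  3.00449547e-01,  1.52159502e+00,  3.19093345e-05,
        1.32069675e+00, -6.66320658e-02]), 'dq': array([ 0.00033872,  0.00099423,  0.00017088,  0.00034573, -0.00186623,
       -0.0011418 ]), 'joint_efforts': array([ 9.66912557e-04, -5.31803298e+01, -3.52722323e+01,  7.08350586e-02,
        2.44040682e-02, -5.50211814e-05]), 'tool_pos': array([0.1707219 , 0.52258165, 0.22989224]), 'ee_rot': array([-1.42932375e-04,  1.57231068e-01,  9.87561675e-01, -5.56472471e-04]), 'force': array([-0.5399691 ,  0.62528886, -0.04325975]), 'wrist_torque': array([0.03802624, 0.00936287, 0.00377655]), 'grasp_force': 0.0, 'width': 0.09394510187670067} 0.025
scene [1.045 0.817 0.786]
isolator_grip 0.89 [337. 257.] [0.48  0.361 0.139]
isolator_grip 0.57 [394. 199.] [0.178 0.299 0.139]
pod 0.8 [333. 302.] [0.487 0.37  0.   ]
pod 0.66 [389. 238.] [0.175 0.306 0.   ]
knob 0.6 [237. 174.] [ 0.5   -0.003  0.21 ]
reagent 0.91 [318. 250.] [ 0.376  0.207 -0.   ]
reagent 0.55 [144. 161.] [ 0.524 -0.623  0.   ]
reagent 0.29 [333. 305.] [0.496 0.377 0.   ]
wa
[... 246 characters left out ...]
150. 175.] [ 0.66  -0.228  0.168]
top [0.246 0.082 1.252]
isolator_grip 0.75 [195. 334.] [0.181 0.313 0.139]
isolator_grip 0.69 [171. 209.] [0.491 0.378 0.139]
pod 0.78 [204. 331.] [0.181 0.316 0.   ]
pod 0.77 [187. 217.] [0.498 0.37  0.   ]
knob 0.8 [327. 193.] [ 0.505 -0.011  0.21 ]
knob 0.31 [176. 209.] [0.476 0.348 0.21 ]
reagent 0.8 [243. 258.] [0.375 0.211 0.   ]
wash_bottle 0.6 [156. 254.] [0.392 0.456 0.   ]
beaker 0.58 [289. 262.] [0.363 0.083 0.   ]
beaker 0.43 [327. 193.] [ 0.555 -0.03   0.   ]
flask 0.92 [222. 139.] [0.728 0.269 0.   ]
sample_a 0.81 [442. 140.] [ 0.643 -0.308  0.168]
sample_a 0.78 [410. 136.] [ 0.658 -0.23   0.168]
sample_a 0.68 [402. 254.] [ 0.36  -0.188  0.168]
```

View pics/scene.png

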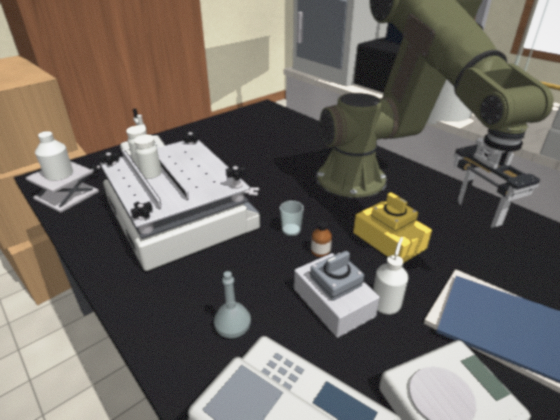

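View pics/top.png

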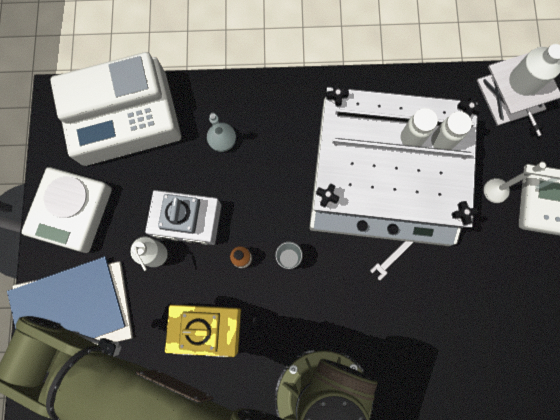

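The scene shows the grey pod at scene (337,280) / top (178,212), the wash bottle beside it, and the shaker with four black knobs. Candidates for the handle are the grey pod at top (178,212) and the yellow pod at top (200,332), so I choose the grey one. Candidates for the knob are top (327,194), (337,96), (470,105) and (463,212). The near corner on the pod's side is (327,194), so I choose that.

```bash
python3 -m pendant '[[0,0,0,0,0,0.1,0],[0,0,0,0.07,-0.03,0.13,0],[0,0,0,0.14,-0.07,0.13,0],[0,0,0,0.21,-0.11,0.13,0],[0,0,0,0.28,-0.15,0.13,0],[0,0,0,0.34,-0.19,0.13,0],[0,0,0,0.36,-0.19,0.13,0],[0,0,0,0.36,-0.19,0.13,0]]'
python3 - <<'E'
from h import *
im,K,W=cam("wrist"); cv2.imwrite("pics/w1.png",im); print(W[:3,3], r.state()["tool_pos"], r.state()["joint_positions"])
for d in spot_point("wrist","isolator_grip"): print(d["conf"],d["xy"],at_z(d["xy"],K,W,.139))
for d in silhouettes("wrist","isolator_grip"):
    print(d["conf"],d["box"],cv2.minAreaRect(np.argwhere(d["pixels"])[:,::-1].astype(np.float32)))
E
```

```text
time: 2.1
tool_pos: [0.46, 0.3699, 0.3338]
ee_rot: [-0.0, 0.158, 0.987, -0.0]
force: [0.5, 0.7, -0.4]
width: 0.0938
grasp_force: 0.0
[0.39705589 0.39160807 0.48766336] [0.45896786 0.3706176  0.33402868] [ 6.17179636e-01  3.40113917e-01  1.23188201e+00  8.93376156e-05
  1.57031498e+00 -6.36830783e-01]
0.86 [287.3, 224.3] [0.49124217 0.36775438 0.139     ]
0.89 [268.6, 194.4, 40.8, 53.4] ((290.7023010253906, 219.70301818847656), (49.84705352783203, 37.385292053222656), 52.69605255126953)
```

View pics/w1.png

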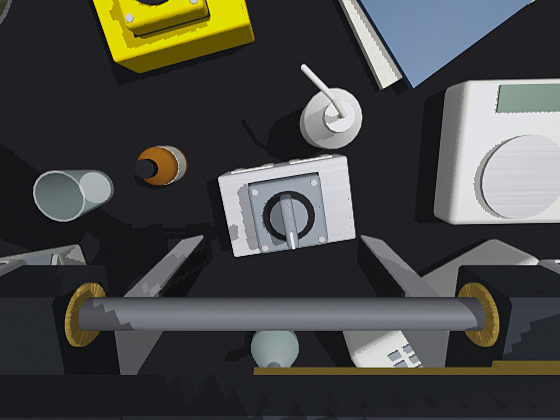

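The wrist view shows the grey pod with the upright bar along roughly (287,197)–(293,247). The yellow pod is far off at the top (180,20). A close crop will check the choice and give the bar direction.

```bash
python3 - <<'E'
from h import *
im=cv2.imread("pics/w1.png")[150:265,210:365]
cv2.imwrite("pics/w1c.png",cv2.resize(im,None,fx=5,fy=5,interpolation=cv2.INTER_CUBIC))
E
```

```text
(no output)
```

View pics/w1c.png

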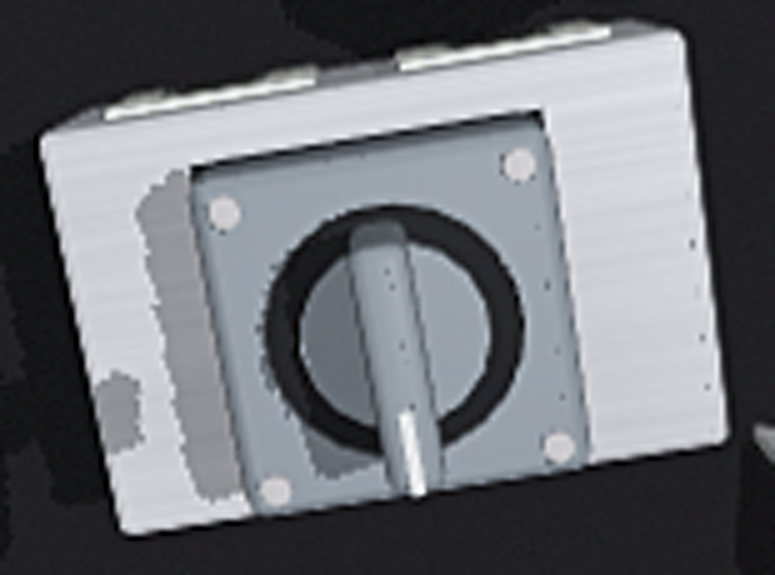

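The crop confirms the grey enclosure with a plain grey bar, its top face running from crop (378,240) to (415,490). It sits near the pod centre.

```bash
python3 - <<'E'
from h import *
c=capture("wrist"); M=T(); K=c["camera_matrix"]; W=M@c["tool_from_camera"]
a=np.array([378,240])/5+[210,150]; b=np.array([416,490])/5+[210,150]
for z in (.148,.152,.156,.16):
    A=at_z(a,K,W,z);B=at_z(b,K,W,z); print(z,A.round(4),B.round(4),np.linalg.norm(A-B),(A+B)[:2]/2,np.degrees(np.arctan2(*(B-A)[1::-1])))
tx=M[:3,0]; print("toolx",np.degrees(np.arctan2(tx[1],tx[0])))
# pod axis: plate ring centre
print(at_z(np.array([395,330])/5+[210,150],K,W,.116))
im,K,W=cam("top")
for d in silhouettes("top","pod")[:3]: print(d["box"],cv2.minAreaRect(np.argwhere(d["pixels"])[:,::-1].astype(np.float32)))
E
```

```text
0.148 [0.457  0.3776 0.148 ] [0.5169 0.3678 0.148 ] 0.06068371379638362 [0.48693025 0.37266295] -9.273195690711923
0.152 [0.4563 0.3777 0.152 ] [0.5154 0.3681 0.152 ] 0.05997074837322293 [0.48584702 0.37289834] -9.273195690711963
0.156 [0.4555 0.3779 0.156 ] [0.514  0.3684 0.156 ] 0.059257782950062385 [0.48476379 0.37313373] -9.273195690711924
0.16 [0.4548 0.3781 0.16  ] [0.5126 0.3687 0.16  ] 0.05854481752690181 [0.48368056 0.37336912] -9.273195690712
toolx 161.972381716198
[0.48609338 0.3731689  0.116     ]
[178.0, 193.5, 41.8, 52.7] ((197.52000427246094, 218.86000061035156), (42.28498840332031, 45.961944580078125), 8.130102157592773)
[277.9, 243.5, 24.0, 24.9] ((288.2500305175781, 255.25003051757812), (26.16295051574707, 25.455841064453125), 45.0)
[402.4, 105.9, 35.4, 39.4] ((419.2409362792969, 128.51553344726562), (26.56119728088379, 43.11695861816406), 30.256441116333008)
```

```bash
python3 -m pendant '[[0,0,0.049,0.034,0.003,-0.05,0],[0,0,0.049,0.034,0.003,-0.11,0],[0,0,0.049,0.034,0.003,-0.17,0],[0,0,0.049,0.034,0.003,-0.21,0],[0,0,0.049,0.034,0.003,-0.23,0],[0,0,0.049,0.034,0.003,-0.23,0.6],[0,0,0.049,0.034,0.003,-0.23,1],[0,0,0.049,0.034,0.003,-0.23,1]]' 25
python3 -m pendant '[[0,0,0,0,0,0,1],[0,0,0,0,0,0,1],[0,0,0,0,0,0,1]]' 25; python3 -c "
from h import *
s=r.state();print(s['joint_positions'],s['wrist_torque'])"
```

```text
time: 3.4
tool_pos: [0.4864, 0.3735, 0.1518]
ee_rot: [0.001, 0.081, 0.997, 0.001]
force: [-0.1, -1.0, -0.0]
width: 0.0674
grasp_force: 0.0
time: 3.78
tool_pos: [0.486, 0.3732, 0.1505]
ee_rot: [0.0, 0.081, 0.997, 0.0]
force: [0.0, 0.1, -0.0]
width: 0.0375
grasp_force: 0.0
[ 5.95069011e-01  5.09720502e-01  1.41958524e+00  1.86669319e-06
  1.21223242e+00 -8.13852601e-01] [0.04898441 0.00603095 0.01717684]
```

```bash
python3 -m pendant '[[0,0,0,0,0,0,1],[0,0,0,0,0,0,1],[0,0,0,0,0,0,1],[0,0,0,0,0,0,1]]' 25; python3 -m pendant '[[0,0,0.05,0,0,0,1],[0,0,0.1,0,0,0,1],[0,0,0.15,0,0,0,1],[0,0,0.2,0,0,0,1]]'; python3 -c "
from h import *
s=r.state();print(s['joint_positions'],s['wrist_torque'])"
```

```text
time: 4.28
tool_pos: [0.4856, 0.3705, 0.1503]
ee_rot: [-0.001, 0.081, 0.997, -0.003]
force: [-8.2, -21.4, 9.4]
width: 0.0139
grasp_force: 25.0
time: 4.78
tool_pos: [0.4859, 0.3691, 0.1503]
ee_rot: [-0.002, -0.233, 0.972, -0.004]
force: [-5.9, -32.5, 12.7]
width: 0.0138
grasp_force: 25.1
[ 0.59179483  0.50842884  1.42202525 -0.00582603  1.21845531 -1.44712658] [-6.19712234  0.97367537 -0.16002017]
```

```bash
python3 -m pendant '[[0,0,0.05,0,-0.004,0,1],[0,0,0.1,0,-0.005,0,1],[0,0,0.15,0,-0.005,0,1],[0,0,0.2,0,-0.005,0,1],[0,0,0.25,0,-0.005,0,1],[0,0,0.3,0,-0.005,0,1],[0,0,0.305,0,-0.005,0,1],[0,0,0.305,0,-0.005,0,1]]'; python3 -c "
from h import *
s=r.state();print(s['joint_positions'],s['wrist_torque'])"
```

```text
time: 5.78
tool_pos: [0.4876, 0.3672, 0.1504]
ee_rot: [-0.0, -0.653, 0.757, -0.002]
force: [8.9, -13.1, -0.9]
width: 0.0136
grasp_force: 25.1
[ 0.58703801  0.50470563  1.42739057 -0.00414009  1.20925621 -2.40572833] [-2.50310156 -1.88565758 -0.351413  ]
```

```bash
python3 -m pendant '[[0,0,0,0,0,0,0.3],[0,0,0,0,0,0,0],[0,0,0,0,0,0,0],[0,0,0,0,0,0,0],[0,0,0,0,0,0.06,0],[0,0,0,0,0,0.13,0],[0,0,0,0,0,0.2,0],[0,0,0,0,0,0.24,0]]'
python3 - <<'E'
from h import *
im,K,W=cam("wrist"); cv2.imwrite("pics/w2.png",im); print(K,r.state()["joint_positions"])
for d in spot_point("wrist","isolator_grip"): print(d["conf"],d["xy"],at_z(d["xy"],K,W,.139))
E
```

```text
time: 6.78
tool_pos: [0.486, 0.3693, 0.3458]
ee_rot: [0.002, -0.654, 0.757, -0.0]
force: [-0.8, -0.9, 0.5]
width: 0.0905
grasp_force: 0.0
[[304.82701266   0.         281.56919974]
 [  0.         304.82701266 212.27596062]
 [  0.           0.           1.        ]] [ 5.89879899e-01  3.83981497e-01  1.13941338e+00  1.62199171e-05
  1.61057512e+00 -2.40579914e+00]
0.76 [541.6, 111.7] [0.18337893 0.31629647 0.139     ]
0.7 [279.9, 198.2] [0.48873601 0.37190342 0.139     ]
0.21 [343.9, 224.3] [0.41580661 0.41534543 0.139     ]
```

View pics/w2.png

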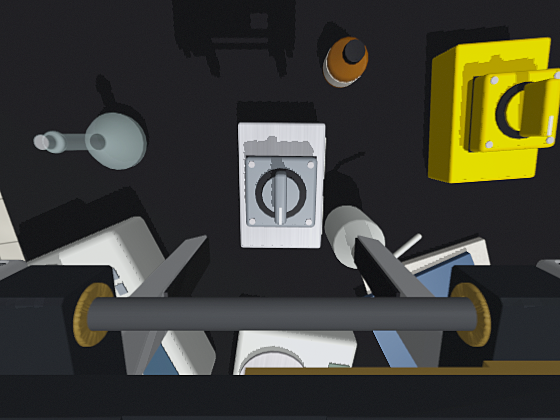

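The wrist view shows the bar at (281,195), now along the pod's long axis, so the isolator is off. Nothing else has moved. Next is the knob.

```bash
python3 -m pendant '[[0,0,-0.058,0,-0.03,0.02,0],[0,0,-0.116,0,-0.09,0.02,0],[0,0,-0.174,0,-0.15,0.02,0],[0,0,-0.232,0,-0.21,0.02,0],[0,0,-0.29,0,-0.27,0.02,0],[0,0,-0.348,0,-0.33,0.02,0],[0,0,-0.406,0.01,-0.39,0.02,0],[0,0,-0.464,0.02,-0.45,0.02,0]]'
python3 -m pendant '[[0,0,-0.058,0,-0.04,0,0],[0,0,-0.116,0,-0.075,0,0],[0,0,-0.174,0,-0.075,0,0],[0,0,-0.232,0,-0.075,0,0],[0,0,-0.29,0,-0.075,0,0],[0,0,-0.348,0,-0.075,0,0],[0,0,-0.406,0,-0.075,0,0],[0,0,-0.464,0,-0.075,0,0]]'
python3 - <<'E'
from h import *
im,K,W=cam("wrist"); cv2.imwrite("pics/w3.png",im); s=r.state(); print(s["tool_pos"],s["ee_rot"],s["joint_positions"],W)
for d in spot_point("wrist","knob"): print(d["conf"],d["xy"],at_z(d["xy"],K,W,.21))
for d in silhouettes("wrist","knob"): print(d["conf"],d["box"])
E
```

```text
time: 7.88
tool_pos: [0.5018, 0.0077, 0.3574]
ee_rot: [-0.001, 0.019, 1.0, 0.0]
force: [0.6, 0.8, -0.0]
width: 0.094
grasp_force: 0.0
time: 8.88
tool_pos: [0.5019, -0.0507, 0.3572]
ee_rot: [-0.001, 0.68, 0.733, -0.0]
force: [0.6, 0.1, -0.1]
width: 0.0941
grasp_force: 0.0
[ 0.50184277 -0.05070413  0.35721547] [-6.90901174e-04  6.83834781e-01  7.29636434e-01 -4.33450981e-04] [-1.73335217e-01  1.31892839e-01  1.43435821e+00  3.15930387e-05
  1.57697252e+00 -2.38119717e-01] [[ 9.97150837e-01  7.35025479e-02  1.69582767e-02  4.96792549e-01]
 [ 7.54328575e-02 -9.70715820e-01 -2.28080428e-01  1.60092129e-02]
 [-3.02825076e-04  2.28709801e-01 -9.73494600e-01  5.11060639e-01]
 [ 0.00000000e+00  0.00000000e+00  0.00000000e+00  1.00000000e+00]]
0.8 [280.2, 168.0] [ 0.49733178 -0.01013499  0.21      ]
0.84 [253.0, 140.3, 58.3, 58.3]
```

View pics/w3.png

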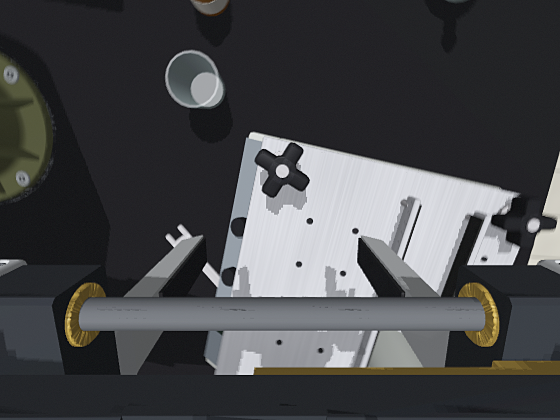

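The wrist view shows the proud knob at (282,170) with a white centre dot. Its lobes are rotated about 20–30° in the image, and the beaker is clear at (193,80). Next I measure the axis and lobe angle.

```bash
cat >> h.py <<'E'
def dot(im,box):
    l,t,w,h=[int(v) for v in box]; g=im[t:t+h,l:l+w].astype(float).min(2)
    n,lab,st,ce=cv2.connectedComponentsWithStats((g>110).astype(np.uint8))
    return [(ce[i]+[l,t],st[i,4]) for i in range(1,n) if st[i,4]>20]
E
python3 - <<'E'
from h import *
im,K,W=cam("wrist"); d=silhouettes("wrist","knob")[0]; 
print("dots",[(c.round(1),a) for c,a in dot(im,[268,155,30,30])])
for c,a in dot(im,[268,155,30,30]): print(at_z(c,K,W,.2225))
l,t,w,h=[int(v) for v in d["box"]]
g=im.max(2); m=np.zeros(g.shape,bool); m[t-2:t+h+2,l-2:l+w+2]=g[t-2:t+h+2,l-2:l+w+2]<60
for name,mm in (("sil",d["pixels"]),("dark",m)):
    p=np.argwhere(mm)[:,::-1]; X=np.array([at_z(q,K,W,.215)[:2] for q in p]); 
    for c in (X.mean(0),):
        v=X-c; rr=np.hypot(*v.T); a=np.arctan2(v[:,1],v[:,0]); k=(rr>.014)&(rr<.032)
        z=np.mean(np.exp(4j*a[k])); print(name,len(p),c,np.degrees(np.angle(z))/4,abs(z))
print(T()[:3,:3].round(3))
E
```

```text
dots [(array([281.8, 170.6]), np.int32(146))]
[ 0.49867388 -0.01141877  0.2225    ]
sil 1722 [ 0.49862884 -0.01138087] -27.358218313422928 0.5477294840195328
dark 1350 [ 0.49981404 -0.01172018] -27.416172412910214 0.5717364760613979
[[-0.084  0.996 -0.001]
 [ 0.996  0.084  0.   ]
 [ 0.    -0.001 -1.   ]]
```

```bash
python3 -m pendant '[[0,0,-0.055,-0.004,0.049,0,0],[0,0,-0.11,-0.004,0.049,0,0],[0,0,-0.165,-0.004,0.049,0,0],[0,0,-0.22,-0.004,0.049,0,0],[0,0,-0.275,-0.004,0.049,-0.03,0],[0,0,-0.33,-0.004,0.049,-0.06,0],[0,0,-0.385,-0.004,0.049,-0.08,0],[0,0,-0.429,-0.004,0.049,-0.08,0]]'
python3 - <<'E'
from h import *
im,K,W=cam("wrist"); s=r.state(); print(s["tool_pos"],s["joint_positions"]); M=T();print(np.degrees(np.arctan2(M[1,1],M[0,1])))
d=silhouettes("wrist","knob")[0]; print(d["box"],d["conf"])
l,t,w,h=d["box"]
for c,a in dot(im,[l+w/2-18,t+h/2-18,36,36]): print(c,a,at_z(c,K,W,.2225))
X=np.array([at_z(q,K,W,.2225)[:2] for q in np.argwhere(d["pixels"])[:,::-1]]);c=X.mean(0);v=X-c; rr=np.hypot(*v.T);k=(rr>.014)&(rr<.032)
print(c,np.degrees(np.angle(np.mean(np.exp(4j*np.arctan2(v[k,1],v[k,0])))))/4)
E
```

```text
time: 10.12
tool_pos: [0.4984, -0.0116, 0.2929]
ee_rot: [-0.0, 0.989, 0.15, -0.001]
force: [-0.1, 0.8, -0.2]
width: 0.0941
grasp_force: 0.0
[ 0.49858986 -0.01158095  0.29365157] [-9.66761462e-02  1.41995057e-01  1.56628486e+00 -7.31254542e-07
  1.43463403e+00  1.17917496e+00]
-73.10089585616069
[250.9, 194.7, 61.8, 62.2] 0.86
[282.48186528 230.03626943] 193 [ 0.49757096 -0.01156999  0.2225    ]
[ 0.50110529 -0.0104235 ] -27.531184564054335
```

```bash
python3 -m pendant '[[0,0,0,0,0,-0.05,0],[0,0,0,0,0,-0.08,0],[0,0,0,0,0,-0.097,0],[0,0,0,0,0,-0.097,0.4],[0,0,0,0,0,-0.097,0.5],[0,0,0,0,0,-0.097,0.5],[0,0,0,0,0,-0.097,0.5],[0,0,0,0,0,-0.097,0.5]]' 6
python3 -m pendant '[[0,0,0,0,0,0,0.54],[0,0,0,0,0,0,0.7],[0,0,0,0,0,0,0.7],[0,0,0,0,0,0,0.7],[0,0,0,0,0,0,0.7]]' 6
python3 - <<'E'
from h import *
im,K,W=cam("wrist"); cv2.imwrite("pics/w4.png",im[150:330,150:410]); M=T();print(np.degrees(np.arctan2(M[1,1],M[0,1])),r.state()["wrist_torque"])
for c,a in dot(im,[250,235,60,62]): print(c,a,at_z(c,K,W,.2225))
E
```

```text
time: 11.22
tool_pos: [0.4988, -0.0116, 0.217]
ee_rot: [0.0, 0.989, 0.151, 0.0]
force: [-0.4, -0.0, -0.1]
width: 0.0488
grasp_force: 0.0
time: 11.85
tool_pos: [0.4989, -0.0118, 0.2169]
ee_rot: [0.0, 0.989, 0.151, 0.0]
force: [0.6, -4.4, -0.2]
width: 0.0382
grasp_force: 4.8
-72.639946711184 [-0.82911778  0.04908893 -0.01159738]
[281.94852941 273.62009804] 408 [ 0.49690953 -0.0116919   0.2225    ]
```

View pics/w4.png

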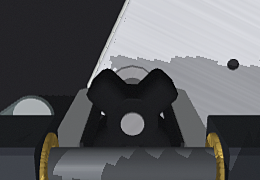

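The fingers sit in opposite notches and the dot is tracked at full-frame (282,274). I'll turn backward with slack so the bolt can drop, tracking the dot.

```bash
cat > m.py <<'E'
from h import *
im,K,W=cam("wrist"); s=r.state(); M=T()
ds=sorted(dot(im,[250,235,60,62]),key=lambda x:-x[1])[:1]
print("yaw %.1f q6 %.2f w %.4f"%(np.degrees(np.arctan2(M[1,1],M[0,1])),s["joint_positions"][5],s["width"]),"F",s["force"].round(1),"tau",s["wrist_torque"].round(2),"dot",[(c.round(1),int(a)) for c,a in ds])
E
python3 -m pendant '[[0,0,0,0,0,0,0.54],[0,0,0,0,0,0,0.54],[0,0,0,0,0,0,0.54]]'|tail -2; python3 m.py
python3 -m pendant '[[0,0,0.056,0,0,0,0.54]]' >/dev/null; python3 m.py
python3 -m pendant '[[0,0,0.056,0,0,0,0.54]]' >/dev/null; python3 m.py
python3 -m pendant '[[0,0,0.056,0,0,0,0.54]]' >/dev/null; python3 m.py
python3 -m pendant '[[0,0,0.056,0,0,0,0.54]]' >/dev/null; python3 m.py
```

```text
width: 0.0431
grasp_force: 0.0
yaw -72.6 q6 1.17 w 0.0432 F [-0.5 -0.   0.8] tau [-0.05  0.13 -0.02] dot [(array([282.8, 273.8]), 409)]
yaw -61.7 q6 0.98 w 0.0433 F [-0.8 -0.2  0.3] tau [-0.16  0.23 -0.01] dot [(array([282.3, 273.7]), 407)]
yaw -51.8 q6 0.81 w 0.0431 F [-0.9 -0.7  0.8] tau [-0.25  0.24 -0.03] dot [(array([282.2, 273.7]), 408)]
yaw -41.9 q6 0.63 w 0.0431 F [-0.9 -0.6  0.3] tau [-0.2   0.25  0.02] dot [(array([282., 274.]), 411)]
yaw -31.9 q6 0.46 w 0.0428 F [-1.1 -1.1  1.1] tau [-0.31  0.16 -0.  ] dot [(array([281.9, 274.2]), 414)]
```

Climbing as expected: the dot's row and area are both growing.

```bash

python3 -m pendant '[[0,0,0.056,0,0,0,0.54]]' >/dev/null; python3 m.py
python3 -m pendant '[[0,0,0.056,0,0,0,0.54]]' >/dev/null; python3 m.py
python3 -m pendant '[[0,0,0.056,0,0,0,0.54]]' >/dev/null; python3 m.py
python3 -m pendant '[[0,0,0.056,0,0,0,0.54]]' >/dev/null; python3 m.py
```

```text
yaw -21.9 q6 0.29 w 0.0434 F [ 0.2 -1.4  1.9] tau [-0.3   0.07 -0.01] dot [(array([281.7, 274.2]), 428)]
yaw -11.9 q6 0.11 w 0.0436 F [-0.3 -1.   0.6] tau [-0.29  0.01 -0.01] dot [(array([281.4, 274.4]), 438)]
yaw -1.8 q6 -0.06 w 0.0434 F [ 0.7 -1.4  0.6] tau [-0.23 -0.04 -0.04] dot [(array([281.3, 274.6]), 441)]
yaw 8.2 q6 -0.24 w 0.0434 F [ 0.9 -0.3  1.1] tau [-0.2  -0.09 -0.  ] dot [(array([281.2, 274.9]), 440)]
```

```bash

python3 -m pendant '[[0,0,0.056,0,0,0,0.54]]' >/dev/null; python3 m.py
python3 -m pendant '[[0,0,0.056,0,0,0,0.54]]' >/dev/null; python3 m.py
python3 -m pendant '[[0,0,0.056,0,0,0,0.54]]' >/dev/null; python3 m.py
python3 -m pendant '[[0,0,0.056,0,0,0,0.54]]' >/dev/null; python3 m.py
```

```text
yaw 18.2 q6 -0.42 w 0.0433 F [ 1.5 -0.6 -0.1] tau [-0.15 -0.08  0.03] dot [(array([281. , 274.9]), 449)]
yaw 28.3 q6 -0.59 w 0.0431 F [ 0.4 -0.  -0.1] tau [-0.09 -0.08  0.01] dot [(array([280.9, 275. ]), 457)]
yaw 38.4 q6 -0.77 w 0.0433 F [ 0.4 -0.2  0.4] tau [-0.01 -0.03  0.02] dot [(array([280.7, 275.1]), 449)]
yaw 48.4 q6 -0.94 w 0.0431 F [-0.3 -0.2  0.7] tau [ 0.   -0.06  0.06] dot [(array([280.6, 275.1]), 447)]
```

```bash

python3 -m pendant '[[0,0,0.056,0,0,0,0.54]]' >/dev/null; python3 m.py
python3 -m pendant '[[0,0,0.056,0,0,0,0.54]]' >/dev/null; python3 m.py
python3 -m pendant '[[0,0,0.056,0,0,0,0.54]]' >/dev/null; python3 m.py
```

```text
yaw 58.5 q6 -1.12 w 0.0433 F [-0.3 -0.6  1.3] tau [-0.02  0.13  0.03] dot [(array([280.6, 275.4]), 447)]
yaw 68.6 q6 -1.29 w 0.0434 F [-1.3 -0.6  0.3] tau [-0.08  0.08 -0.01] dot [(array([280.7, 275.6]), 434)]
yaw 78.6 q6 -1.47 w 0.0429 F [-0.4 -0.4  0.6] tau [-0.07 -0.03  0.02] dot [(array([280.6, 274.7]), 425)]
```

```bash
python3 -m pendant '[[0,0,0,0,0,0,0.54]]' >/dev/null; python3 m.py
python3 -m pendant '[[0,0,0.056,0,0,0,0.54]]' >/dev/null; python3 m.py
```

```text
yaw 78.0 q6 -1.46 w 0.0428 F [-0.5  0.3  0.1] tau [ 0.02 -0.03 -0.02] dot [(array([280.6, 271.3]), 402)]
yaw 89.0 q6 -1.65 w 0.0433 F [-0.8 -0.1 -0.4] tau [-0.01  0.14  0.04] dot [(array([280.8, 271.5]), 403)]
```

The drop came at tool yaw about 77°: the dot went from row 275.6 to 271.3. Allowing for slack, the knob was at about 72° then. Now forward: the target is tool yaw 72° − 360°, with one regrasp.

```bash

python3 -m pendant '[[0,0,-0.056,0,0,-0.001,0.54],[0,0,-0.112,0,0,-0.002,0.54],[0,0,-0.168,0,0,-0.003,0.54],[0,0,-0.224,0,0,-0.004,0.54],[0,0,-0.28,0,0,-0.005,0.54],[0,0,-0.336,0,0,-0.006,0.54],[0,0,-0.392,0,0,-0.006,0.54],[0,0,-0.444,0,0,-0.006,0.54]]' >/dev/null; python3 m.py
python3 -m pendant '[[0,0,-0.056,0,0,0,0.54],[0,0,-0.112,0,0,0,0.54],[0,0,-0.168,0,0,0,0.54],[0,0,-0.224,0,0,0,0.54],[0,0,-0.28,0,0,0,0.54],[0,0,-0.336,0,0,0,0.54],[0,0,-0.392,0,0,0,0.54],[0,0,-0.444,0,0,0,0.54]]' >/dev/null; python3 m.py
```

```text
yaw 7.5 q6 -0.23 w 0.0428 F [0.4 0.4 1. ] tau [-0.11  0.07  0.04] dot [(array([281.2, 274.5]), 444)]
yaw -72.2 q6 1.16 w 0.0433 F [ 0.8  0.3 -0.2] tau [-0.11  0.1  -0.04] dot [(array([282.3, 274. ]), 408)]
```

```bash

python3 -m pendant '[[0,0,-0.056,0,0,-0.001,0.54],[0,0,-0.112,0,0,-0.002,0.54],[0,0,-0.168,0,0,-0.003,0.54],[0,0,-0.222,0,0,-0.003,0.54],[0,0,-0.222,0,0,-0.003,0.3],[0,0,-0.222,0,0,-0.003,0],[0,0,-0.222,0,0,-0.003,0],[0,0,-0.222,0,0,-0.003,0]]'; python3 m.py
python3 -m pendant '[[0,0,0,0,0,0,0],[0,0,0.056,0,0,0,0],[0,0,0.112,0,0,0,0],[0,0,0.168,0,0,0,0],[0,0,0.224,0,0,0,0],[0,0,0.28,0,0,0,0],[0,0,0.336,0,0,0,0],[0,0,0.39,0,0,0,0]]' |tail -2; python3 m.py
```

```text
time: 18.4
tool_pos: [0.4988, -0.0116, 0.2096]
ee_rot: [-0.0, 0.983, -0.183, -0.0]
force: [0.4, -0.6, 0.1]
width: 0.0796
grasp_force: 0.0
yaw -111.1 q6 1.84 w 0.0839 F [-1.1  0.4  0.1] tau [0.03 0.19 0.  ] dot [(array([282.4, 274.6]), 419)]
width: 0.0943
grasp_force: 0.0
yaw -40.1 q6 0.60 w 0.0941 F [-0.3 -0.2  0.5] tau [-0.04  0.12  0.01] dot [(array([282. , 275.2]), 427)]
```

```bash

python3 -m pendant '[[0,0,0.056,0,0,0,0],[0,0,0.112,0,0,0,0],[0,0,0.168,0,0,0,0],[0,0,0.224,0,0,0,0],[0,0,0.28,0,0,0,0],[0,0,0.336,0,0,0,0],[0,0,0.392,0,0,0,0],[0,0,0.444,0,0,0,0]]' >/dev/null
python3 -m pendant '[[0,0,0.056,0,0,0,0],[0,0,0.112,0,0,0,0],[0,0,0.166,0,0,0,0.3],[0,0,0.166,0,0,0,0.54],[0,0,0.166,0,0,0,0.54],[0,0,0.166,0,0,0,0.54],[0,0,0.166,0,0,0,0.54],[0,0,0.166,0,0,0,0.54]]' ; python3 m.py
python3 -m pendant '[[0,0,0,0,0,0,0.54],[0,0,0,0,0,0,0.54]]'; python3 m.py
```

```text
time: 21.5
tool_pos: [0.4988, -0.0116, 0.2096]
ee_rot: [-0.0, 0.184, 0.983, 0.0]
force: [-0.0, 0.0, 0.2]
width: 0.0434
grasp_force: 0.0
yaw 68.8 q6 -1.30 w 0.0432 F [ 0.8 -0.6  0.3] tau [-0.02  0.01 -0.  ] dot [(array([280.6, 275. ]), 446)]
time: 21.8
tool_pos: [0.4988, -0.0116, 0.2097]
ee_rot: [0.0, 0.184, 0.983, 0.0]
force: [0.7, -1.0, 0.3]
width: 0.0431
grasp_force: 0.1
yaw 68.8 q6 -1.30 w 0.0431 F [ 0.5 -0.6 -0.8] tau [-0.07  0.    0.01] dot [(array([280.7, 275. ]), 445)]
```

```bash

python3 -m pendant '[[0,0,-0.056,0,0,-0.001,0.54],[0,0,-0.112,0,0,-0.001,0.54],[0,0,-0.168,0,0,-0.001,0.54],[0,0,-0.224,0,0,-0.002,0.54],[0,0,-0.28,0,0,-0.002,0.54],[0,0,-0.336,0,0,-0.003,0.54],[0,0,-0.392,0,0,-0.003,0.54],[0,0,-0.444,0,0,-0.003,0.54]]' >/dev/null; python3 m.py
python3 -m pendant '[[0,0,-0.056,0,0,0,0.54],[0,0,-0.112,0,0,0,0.54],[0,0,-0.168,0,0,0,0.54],[0,0,-0.224,0,0,0,0.54],[0,0,-0.28,0,0,0,0.54],[0,0,-0.336,0,0,0,0.54],[0,0,-0.392,0,0,0,0.54],[0,0,-0.444,0,0,0,0.54]]' >/dev/null; python3 m.py
python3 -m pendant '[[0,0,-0.05,0,0,0,0.54],[0,0,-0.095,0,0,0,0.54],[0,0,-0.095,0,0,0,0.8],[0,0,-0.095,0,0,0,0.8],[0,0,-0.095,0,0,0,0.8],[0,0,-0.095,0,0,0,0.8],[0,0,-0.095,0,0,0,0.8],[0,0,-0.095,0,0,0,0.8]]' 12; python3 m.py
```

```text
yaw -11.9 q6 0.11 w 0.0436 F [-0.3  0.1  0.3] tau [-0.1   0.05  0.06] dot [(array([281.5, 276.3]), 453)]
yaw -91.6 q6 1.50 w 0.0432 F [ 1.3 -1.4 -0.6] tau [-0.08  0.09  0.04] dot [(array([282.4, 275.5]), 421)]
time: 24.95
tool_pos: [0.4988, -0.0119, 0.2072]
ee_rot: [0.0, 0.988, -0.156, -0.0]
force: [-0.4, -6.2, -1.5]
width: 0.0381
grasp_force: 9.6
yaw -108.0 q6 1.79 w 0.0379 F [ 0.7 -5.2 -1.1] tau [-0.92  0.17  0.03] dot [(array([281.9, 274.7]), 417)]
```

```bash
python3 -m pendant '[[0,0,0,0,0,0,0.8],[0,0,0,0,0,0,0.8]]'; python3 -c "
from h import *
im,K,W=cam('top'); cv2.imwrite('pics/top2.png',im)"
```

```text
time: 25.25
tool_pos: [0.4988, -0.0119, 0.2072]
ee_rot: [0.0, 0.988, -0.156, -0.0]
force: [-0.4, -5.2, -0.4]
width: 0.0379
grasp_force: 9.6
```

View pics/top2.png

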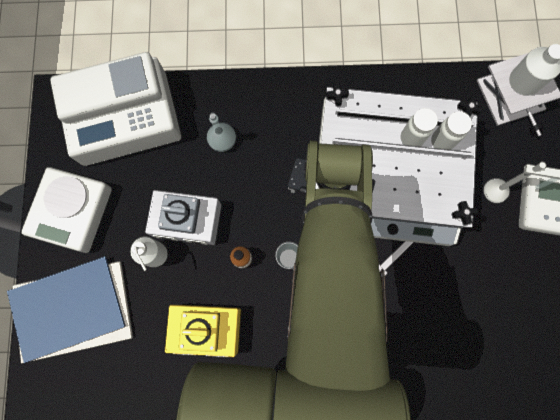

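The top view shows the handle at (178,212) along the pod. The bottles, glassware and spanner are where they were, and the arm is still holding the knob.

```bash
python3 -c "
from cell import job
print(job.finish_job())"
```

```text
the job is handed in; nothing more can be done
None
```

The isolator is off, and the bolt dropped and was then turned one turn forward (to within a few degrees, judged from the camera). The job was handed in with the fingers still gripping the knob and nothing else visibly moved.

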